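Set the token loader and hold its slide out at the gauge

ROBOT

A 6-joint arm with a two-finger parallel gripper is mounted at the origin on the work surface. World frame = base frame: x ahead of the robot, y to its left, z up, the work surface at z = 0. Lengths are in m, angles in rad, forces in N, time in s.
With the tool pointing down it reaches from about 0.275 to 0.825 m from the base axis. Payload 4.9 kg.
Tool frame: the origin (TCP) lies midway between the tips of the shut fingers; the grasp point (between the pads) lies 19 mm behind it (bot.grip_depth is the distance from the TCP to the grasp point, in m); z points along the fingers, y is the line along which they close (so a half turn about z gives the same grasp; the last joint's range is limited). The gripper opens to 85 mm and grips with 20 to 120 N. Pads are 22 mm wide; open, the fingers measure 114 mm over their backs; the gripper's body (76 mm by 85 mm) begins 54 mm behind the grasp point. The pads swing forward as they close: fully open they stand 13 mm farther back than shut.
Start: joints at [1.18, 0.326, -0.193, 1.052, 0, 1.437], TCP at [0.14, 0.532, 0.231] pointing down, gripper open.
Joint ranges: [-2.65, 2.65], [-0.97, 1.79], [-1.3, 1.35], [-1.93, 2.1], [-1.47, 1.37], [-3.14, 3.14]. Speed limits (rad/s): [2.57, 2.57, 3.14, 3.14, 3.14, 3.14].

INTERFACE

Orientations are given as a unit quaternion [w, x, y, z].
In Python, from cell import bot gives the robot as it stands. Calls block until the motion is done:
- bot.move_pose(position, orientation): joint-space move of the TCP to a pose.
- bot.move_linear(position, speed=0.15, rotation=None, until_force=None): straight line of the TCP; rotation=None keeps the orientation; speed is the mean speed in m/s. With until_force (N) it stops when the force on the tool has changed by that much, and returns True; else False.
- bot.goto_joints(angles): joint-space move.
- bot.set_gripper(opening, grasp_force=None): opening from 0.0 (shut) to 1.0 (fully open); grasp_force is the grip in N (None keeps the last); returns when the fingers have stopped.
- bot.wait(seconds).
- bot.solve_ik(position, orientation): joint angles nearest the present ones, or None.
- bot.camera(name): name is "side" or "top" or "wrist"; returns the picture (384x512x3 uint8, red, green, blue); there is no depth.
- bot.calibration(name): a dict with "mtx" (3x3 intrinsics, pixels), "extrinsics" (4x4, takes a point from world to camera coordinates); the wrist camera has in their place "hand_eye" (4x4, takes a point from camera to tool coordinates, whose origin is the TCP and whose axes are the flange's). Camera axes: x right, y down, z forward; pixel columns grow to the right and rows downward; lengths in m; the calibration is good to about 2 mm. A picture is of the moment at which its call begins: read the wrist's pose just before it. calibration takes no time and is no camera call.
A pose or a line that the arm cannot do raises bot.PlanningError and nothing moves.
- bot.close_job(): hands the job in; it is judged then, once.
Trained networks look in the newest picture that a camera, given by its name, has taken for a name from the list of things; names that differ only in an ending like _2 or _b are one class to them, and where a whole thing is asked for, a point or a joint stands for the part that bears it (a point fixed in the world has none). Each returns a list of dicts, best first, with "confidence" (0 to 1); they miss things now and then, are a little off and sometimes report something else, mostly with a low value. They report only what shows in the picture. A call takes as long as a camera call.
- bot.search_frame(camera, thing): "bbox" ([left, top, width, height] in pixels, round what is visible of it).
Readings, each from a call of its own:
- bot.read_clock(): time.
- bot.read_joint_positions(): joint angles.
- bot.read_joint_vel(): joint speeds.
- bot.read_joint_efforts(): joint torques, N m.
- bot.read_position(): TCP position.
- bot.read_tool_rot(): TCP orientation.
- bot.read_ft_force(): force on the tool from outside, world axes, zero at the start.
- bot.read_moment(): the same for the moment, N m.
- bot.read_gripper_width(): opening from 0.0 (shut) to 1.0 (fully open).
- bot.read_finger_force(): force on a finger pad.
Only numpy, scipy, OpenCV 4.12 (cv2) and the standard library are available. Lean on these libraries where they do the work, as an engineer would, in place of code of your own. Each camera call takes 0.05 s, during which the arm holds its last target. There are 200 camera calls.

TASK

Get the loader ready for the next brass blank: first swing the selector lever round until its nose points straight at the index block on the quadrant rim, and leave it there. Then take the spring-loaded brass slide by its upright grip, draw it out until the pointer on its side is in line with the blade of the gauge block on the bed, and finish while still holding it there, because it springs home if let go. Leave the other things on the bench alone.

Things in the scene. Friction and masses are not known exactly. Their poses are not given: they have to be found in the camera images.
- loader: Blank loader, bolted down: dark steel bed 200 (x) x 150 (y) x 30 mm high with two steel guide rails (tops 46 mm above the bench) and a grey spring housing 80 mm high on its far end (+x, local x 55 to 100 mm). Origin: centre of the bed's underside, on the bench; its -x axis is the way the slide is drawn out. It lies on the left or the right half of the bench; the selector is on the other.
- slide (a joint): Travel of the brass slide out of the loader along the loader's -x axis, m. 0 = home (where the spring keeps it), stop at 0.1. The spring pulls it home with about 5 N at 0 rising by 1.3 N per 10 mm (13 N at 60 mm). The gauge asks for a travel of 40 to 75 mm.
- slide_grip (a point): Upright steel grip plate at the front end of the slide: 14 mm thick (x, the pull direction), 36 mm wide (y), its top 102 mm above the bench. This point: on its middle line, 80 mm above the bench, in the loader at x = -130 mm, y = 0 when home; axes as the loader's. Above the slide and rails (46 mm above the bench) it is free on both faces.
- slide_pointer (a point): Outer end of the pointer: a dark steel bar 5 mm wide (x), reaching out from the slide over the rail on the loader's +y side, 50 mm above the bench; the point is at mid width, in the loader at x = +30 mm, y = 47 mm when home. It moves with the slide.
- gauge: Gauge block fixed on the loader's +y edge: upright steel blade 6 mm thick (x), 16 mm wide (y), 26 mm high on a small foot 16 mm long (x). Origin: centre of its underside, on the bed's top (30 mm above the bench), axes as the loader's; the pointer is in line when it has the same loader x as this origin.
- selector: Selector, bolted down: a round grey hub (68 mm across, 30 mm high) with a dark rim arc of 135 mm radius around its robot side (-x). Origin: on the bench, on the lever's vertical pivot axis.
- lever (a joint): Angle of the selector lever about its vertical pivot, rad, range -0.9 to 0.9; 0 = pointing along the selector's -x axis, positive = anticlockwise seen from above. It stays where it is left (friction 0.12 N m).
- lever_grip (a point): Middle of the lever's upright round black grip, 18 mm diameter, from 44 to 94 mm above the bench, 95 mm from the pivot; the point is 72 mm above the bench. Its -x axis points from the pivot along the lever.
- lever_nose (a point): Tip of the lever's narrow nose, 119 mm from the pivot, 39 mm above the bench. The lever is a flat steel bar 14 mm wide (34 to 44 mm above the bench); its -x axis points from the pivot along it.
- index: Index block fixed on the quadrant rim: an upright blade 6 mm thick and 36 mm high on a foot 24 mm wide, 123 to 151 mm from the pivot. Origin: on the bench on the lever's pivot axis; its -x axis points from the pivot to the blade.
- blank_tray: Bystander, loose: wooden tray 100 x 60 x 18 mm with brass blanks. Origin: centre of its underside.
- mallet: Bystander, loose: wooden mallet lying along its y axis, 280 mm long, head 60 mm high. Origin: under the middle of its handle.
- copper_jug: Bystander, loose: copper jug, 90 mm wide, 120 mm high. Origin: centre of its underside.
- punch_pot: Bystander, loose: clay pot of punches, 66 mm wide, 115 mm high. Origin: centre of its underside.
- screwdriver: Bystander, loose: screwdriver lying on the bench, 200 mm long. Origin: near its middle, on the bench.
- buckle: Bystander, loose: brass buckle frame 58 x 40 x 6 mm. Origin: centre of its underside.
- oil_tin: Bystander, loose: closed green tin, 60 mm across, 110 mm high. Origin: centre of its underside.

How it is judged:
On the way, in this order (a step that is already met when the one before it is completed fails the run):
1. the lever points at the index block, with the slide still home (angle between the x axis of lever_nose and the x axis of index, either way round below 0.09 rad and value of joint slide below 0.01 m), for 0.3 s.
2. the slide is drawn out by its grip with its pointer in line with the gauge block (x of slide_pointer in the frame of gauge between -0.005 and 0.005 m and contact force between grip_plate and the fingers above 3 N), for 0.5 s.
At the end, for the whole second after the job is handed in: The robot holds the slide by its grip plate (contact force over 3 N), still, with the pointer within 5 mm of the gauge block along the slide's travel, and the lever points within 0.09 rad (5 degrees) of the index block (all of step 2 and angle between the x axis of lever_nose and the x axis of index, either way round below 0.09 rad and velocity of joint slide between -0.01 and 0.01 m/s); the arm keeps its last pose, push and grip.
It fails at once if a bystander is pushed more than 30 mm from its place (distance of any of blank_tray, mallet, copper_jug, punch_pot, screwdriver, buckle, oil_tin from where it was at the start of the episode above 0.03 m).
It also fails if it takes over 54 s, if anything falls off the work surface, if the arm or the gripper's body presses on something with over 40 N, if the wrist force passes 120 N, or if a joint passes its speed limit or range.

## Working session

There is one attempt and no reset: what is moved stays moved. The work goes in short steps, each a Python script; the robot and the scene stay as the last script left them, time stands still between calls to the robot, and variables do not carry over. Pictures are saved under pics/ and viewed, at most 10 in all, crops included, and the job is handed in when it is done.

```bash
mkdir -p pics; ls; python3 - <<'E'
from cell import bot
import cv2,numpy as np
for c in ["top","side"]:
    im=bot.camera(c); cv2.imwrite(f"pics/{c}0.png",cv2.cvtColor(im,cv2.COLOR_RGB2BGR))
    k=bot.calibration(c); print(c,k["mtx"].round(1).tolist(),k["extrinsics"].round(3).tolist())
    for t in ["loader","slide_grip","slide_pointer","gauge","selector","lever_grip","lever_nose","index"]:
        print(t,[(np.round(d["bbox"]).tolist(),round(d["confidence"],2)) for d in bot.search_frame(c,t)[:2]])
print(bot.calibration("wrist"),bot.read_clock(),bot.read_tool_rot())
E
```

```text
pics
top [[429.5, 0.0, 254.5], [0.0, 429.5, 185.8], [0.0, 0.0, 1.0]] [[0.003, -1.0, 0.008, -0.015], [-0.99, -0.004, -0.144, 0.585], [0.144, -0.008, -0.99, 1.388], [0.0, 0.0, 0.0, 1.0]]
loader [([273.0, 116.0, 58.0, 81.0], 0.86), ([176.0, 151.0, 20.0, 37.0], 0.55)]
slide_grip [([289.0, 145.0, 30.0, 55.0], 0.69)]
slide_pointer [([177.0, 152.0, 27.0, 34.0], 0.66), ([285.0, 143.0, 30.0, 54.0], 0.58)]
gauge []
selector [([165.0, 150.0, 61.0, 53.0], 0.76)]
lever_grip [([172.0, 151.0, 27.0, 38.0], 0.63), ([80.0, 231.0, 82.0, 30.0], 0.59)]
lever_nose [([177.0, 154.0, 22.0, 34.0], 0.87)]
index [([212.0, 186.0, 9.0, 12.0], 0.53)]
side [[409.0, 0.0, 261.2], [0.0, 409.0, 194.5], [0.0, 0.0, 1.0]] [[0.757, -0.653, 0.005, -0.459], [-0.465, -0.543, -0.699, 0.334], [0.459, 0.527, -0.715, 0.921], [0.0, 0.0, 0.0, 1.0]]
loader [([277.0, 188.0, 83.0, 80.0], 0.72)]
slide_grip [([290.0, 208.0, 50.0, 58.0], 0.56)]
slide_pointer [([379.0, 277.0, 35.0, 48.0], 0.69), ([294.0, 209.0, 47.0, 55.0], 0.57)]
gauge []
selector [([194.0, 150.0, 55.0, 51.0], 0.75)]
lever_grip [([203.0, 151.0, 40.0, 13.0], 0.58)]
lever_nose [([205.0, 144.0, 41.0, 23.0], 0.67), ([322.0, 339.0, 57.0, 45.0], 0.58)]
index [([223.0, 185.0, 11.0, 16.0], 0.66), ([205.0, 153.0, 39.0, 11.0], 0.22)]
{'mtx': array([[264.60985628,   0.        , 257.70550113],
       [  0.        , 264.60985628, 189.34788236],
       [  0.        ,   0.        ,   1.        ]]), 'hand_eye': array([[ 4.26341622e-04, -9.56986897e-01, -2.90130827e-01,
         7.44408633e-02],
       [ 9.99999836e-01,  2.97086792e-04,  4.89549442e-04,
        -9.16648626e-04],
       [-3.82298365e-04, -2.90130988e-01,  9.56986867e-01,
        -1.42929203e-01],
       [ 0.00000000e+00,  0.00000000e+00,  0.00000000e+00,
         1.00000000e+00]])} 0.9 [-6.21476347e-06  1.28026872e-01  9.91770699e-01  1.64033441e-06]
```

```bash
python3 - <<'E'
import cv2,numpy as np
a=cv2.imread("pics/top0.png")[90:290,60:380]; b=cv2.imread("pics/side0.png")[110:310,150:450]
cv2.imwrite("pics/top0c.png",cv2.resize(a,None,fx=2.5,fy=2.5,interpolation=cv2.INTER_CUBIC))
cv2.imwrite("pics/side0c.png",cv2.resize(b,None,fx=2.6,fy=2.6,interpolation=cv2.INTER_CUBIC))
E
```

```text
(no output)
```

View pics/top0c.png

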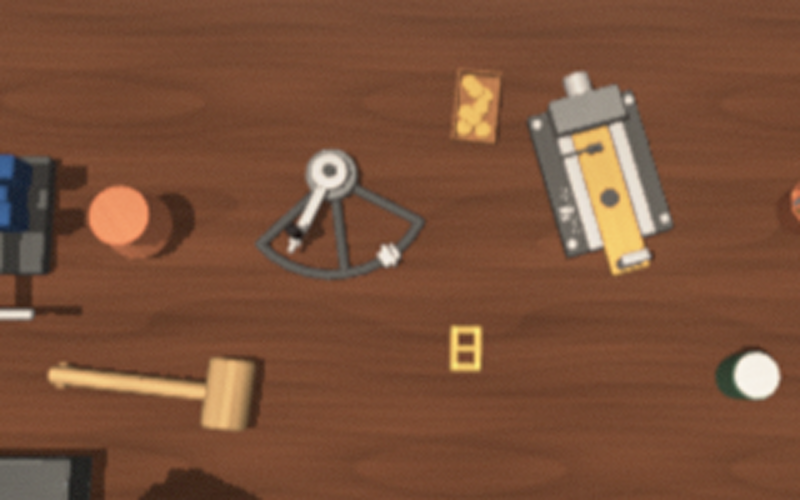

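View pics/side0c.png

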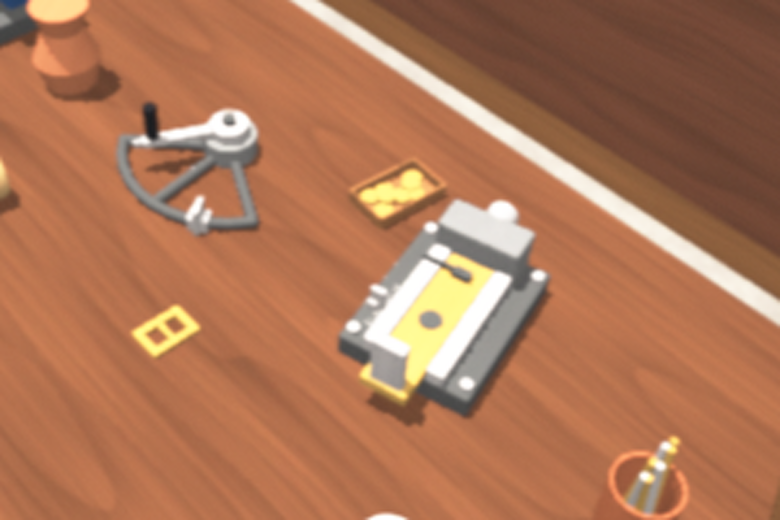

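Top view: the selector hub is at about (192,159), its black grip at (178,187) and the index block at (215,192). The loader's grip plate is at (314,193) and the gauge at (286,172). The side view agrees. I'll triangulate these roughly, then take wrist views.

```bash
cat > h.py <<'E'
from cell import bot
import cv2,numpy as np,json
from scipy.spatial.transform import Rotation as R
def q(yaw):  # tool down, tool x axis turned to yaw
    r=R.from_euler('z',yaw)*R.from_quat([1,0,0,0]); x,y,z,w=r.as_quat(); return [w,x,y,z]
def T_tool():
    w,x,y,z=bot.read_tool_rot(); T=np.eye(4); T[:3,:3]=R.from_quat([x,y,z,w]).as_matrix(); T[:3,3]=bot.read_position(); return T
def ext(c):  # world->cam
    k=bot.calibration(c)
    return k["extrinsics"] if c!="wrist" else np.linalg.inv(T_tool()@k["hand_eye"])
def tri(obs): # list of (K,E,(u,v))
    A=[]
    for K,E,(u,v) in obs:
        P=K@E[:3]; A+=[u*P[2]-P[0],v*P[2]-P[1]]
    A=np.array(A); return np.linalg.lstsq(A[:,:3],-A[:,3],rcond=None)[0]
def onplane(K,E,uv,z):
    Ei=np.linalg.inv(E); d=Ei[:3,:3]@np.linalg.inv(K)@[*uv,1]; o=Ei[:3,3]; return o+d*(z-o[2])/d[2]
def snap(name,things=()):
    E=ext("wrist"); im=bot.camera("wrist"); cv2.imwrite(f"pics/{name}.png",cv2.cvtColor(im,cv2.COLOR_RGB2BGR))
    np.save(f"pics/{name}.npy",E)
    for t in things: print(name,t,[(np.round(d["bbox"],1).tolist(),round(d["confidence"],2)) for d in bot.search_frame("wrist",t)[:2]])
E
python3 - <<'E'
from h import *
k=[(bot.calibration(c)["mtx"],ext(c)) for c in("top","side")]
for n,a,b in [("hub",(330,172),(230,120)),("idx",(388,252),(199,205)),("gripTop",(635,258),(393,345)),("levgrip",(293,240),(150,105)),("gauge",(563,200),(376,295)),("housing",(588,105),(488,220))]:
    print(n,tri([(*k[0],(60+a[0]/2.5,90+a[1]/2.5)),(*k[1],(150+b[0]/2.6,110+b[1]/2.6))]).round(3))
E
```

```text
hub [0.676 0.195 0.05 ]
idx [0.57  0.118 0.031]
gripTop [ 0.555 -0.204  0.098]
levgrip [0.581 0.231 0.101]
gauge [ 0.637 -0.114  0.029]
housing [ 0.758 -0.146  0.087]
```

```bash
python3 - <<'E'
from h import *
L=["lever_grip","lever_nose","index","selector"]
bot.move_pose([0.62,0.20,0.24],q(np.pi)); snap("s1",L)
bot.move_linear([0.57,0.14,0.24]); snap("s2",L)
L=["slide_grip","slide_pointer","gauge","loader"]
bot.move_linear([0.60,-0.10,0.24],0.25); snap("l1",L)
bot.move_linear([0.60,-0.20,0.24]); snap("l2",L)
print(bot.read_clock(),bot.read_joint_positions())
for a in("s","l"):
    cv2.imwrite(f"pics/{a}12.png",cv2.resize(np.vstack([cv2.imread(f"pics/{a}{i}.png") for i in(1,2)]),(400,600)) if 0 else np.hstack([cv2.resize(cv2.imread(f"pics/{a}{i}.png")[40:340,56:456],None,fx=1,fy=1) for i in(1,2)]))
E
```

```text
s1 lever_grip [([238.9, 130.4, 58.4, 96.4], 0.97)]
s1 lever_nose [([240.1, 130.9, 59.8, 99.1], 0.88)]
s1 index [([183.8, 115.9, 26.9, 19.2], 0.74)]
s1 selector [([167.4, 104.3, 167.3, 124.1], 0.63)]
s2 lever_grip [([385.4, 0.0, 125.8, 55.4], 0.7), ([285.5, 168.1, 62.2, 89.2], 0.64)]
s2 lever_nose [([282.5, 165.7, 68.3, 96.3], 0.69), ([55.0, 196.9, 28.1, 16.2], 0.23)]
s2 index [([231.5, 153.8, 24.1, 19.3], 0.67), ([384.5, 3.0, 127.5, 51.5], 0.46)]
s2 selector [([212.5, 139.7, 158.3, 116.3], 0.74), ([443.4, 160.0, 68.6, 67.0], 0.59)]
l1 slide_grip [([144.4, 123.1, 104.7, 138.9], 0.87)]
l1 slide_pointer [([144.4, 124.9, 103.0, 138.6], 0.74)]
l1 gauge [([235.7, 173.6, 14.5, 18.2], 0.44)]
l1 loader [([137.0, 121.0, 141.6, 196.3], 0.85)]
l2 slide_grip [([239.1, 120.2, 81.3, 142.7], 0.56)]
l2 slide_pointer [([237.2, 123.2, 84.4, 139.0], 0.59), ([405.8, 14.2, 42.3, 55.4], 0.38)]
l2 gauge [([310.9, 175.7, 15.1, 16.2], 0.44)]
l2 loader [([211.1, 122.1, 123.8, 189.0], 0.6)]
6.6 [-4.37051803e-01  4.76466530e-01  5.85134471e-02  1.15282496e+00
  1.03271100e-04 -4.38371696e-01]
```

View pics/s12.png

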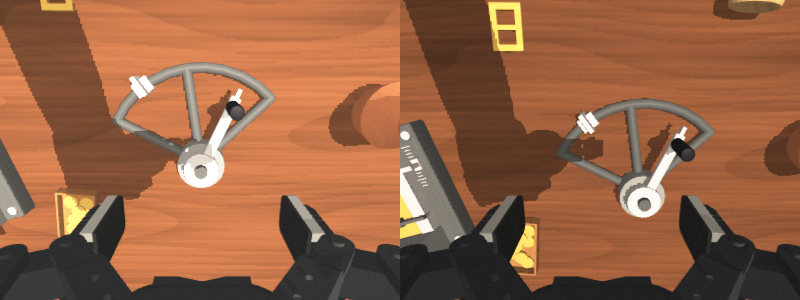

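View pics/l12.png

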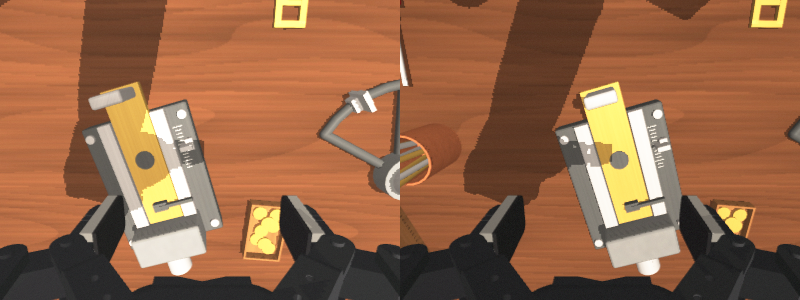

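Wrist views show the lever pointing away from the index block, which is clear of obstacles. The loader is clear too, with the slide home. I'll enlarge both for exact pixels.

```bash
python3 - <<'E'
import cv2,numpy as np
def c(n,x,y,w,h,f):return cv2.resize(cv2.imread(f"pics/{n}.png")[y:y+h,x:x+w],None,fx=f,fy=f,interpolation=cv2.INTER_CUBIC)
cv2.imwrite("pics/sz.png",np.hstack([c("s1",165,95,100*2,160,2),c("s2",205,130,200,160,2)]))
cv2.imwrite("pics/lz.png",np.hstack([c("l1",135,115,133,200,3),c("l2",215,115,133,200,3)]))
E
```

```text
(no output)
```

View pics/sz.png

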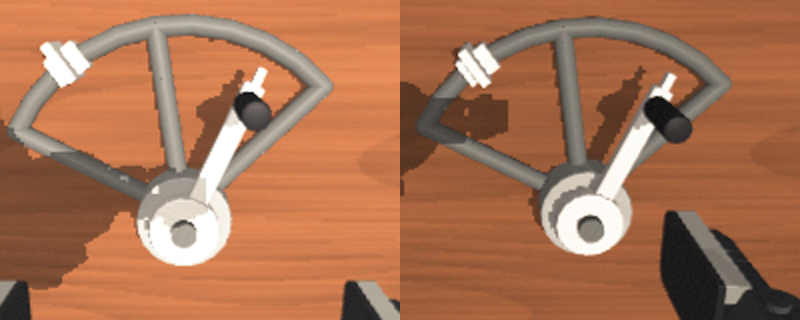

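View pics/lz.png

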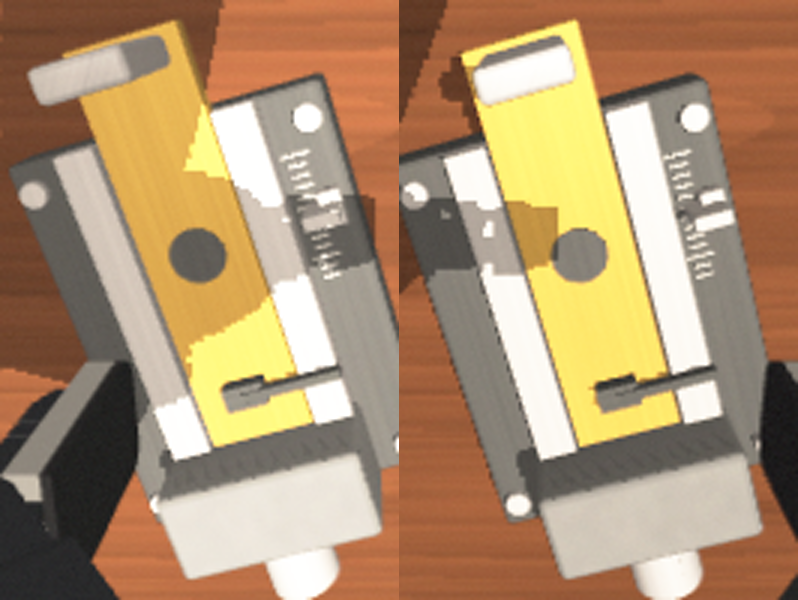

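```bash
python3 - <<'E'
from h import *
from scipy.optimize import least_squares
K=bot.calibration("wrist")["mtx"]; E={n:np.load(f"pics/{n}.npy") for n in("s1","s2","l1","l2")}
def px(n,p):
    o,f=dict(s1=((165,95),2),s2=((205,130),2),l1=((135,115),3),l2=((215,115),3))[n]
    return np.array(o)+np.array(p)/f
def proj(n,P):
    c=E[n]@[*P,1]; v=K@c[:3]; return v[:2]/v[2]
S={}
for n,a,b in [("hub",(183,235),(191,230)),("gripTop",(258,113),(278,130)),("nose",(262,70),(269,76)),("index",(65,62),(78,66)),("rimA",(18,130),(18,128)),("rimB",(330,88),(330,84))]:
    S[n]=tri([(K,E["s1"],px("s1",a)),(K,E["s2"],px("s2",b))]); print(n,S[n].round(4))
h=S["hub"]
for n in S:
    d=S[n]-h; print(n,"r",np.hypot(*d[:2]).round(4),"ang",np.arctan2(-d[1],-d[0]).round(3))
D=[("grip",(80,76),(127,76)),("pointer",(341,370),(316,369)),("bed-x+y",(322,76),(309,80)),("boltNE",(307,117),(295,118)),("gaugeHi",(335,217),(316,220)),("gaugeLo",(325,198),(313,198)),("hous-+",(360,455),(340,455)),("hous+-",(190,578),(168,578))]
for n,a,b in D: print(n,tri([(K,E["l1"],px("l1",a)),(K,E["l2"],px("l2",b))]).round(4))
obs=[("l1",(-.1,.075,.03),(322,76)),("l2",(-.1,.075,.03),(309,80)),("l1",(-.1,-.075,.03),(10,167)),
 ("l1",(.03,.047,.05),(341,370)),("l2",(.03,.047,.05),(316,369)),("l1",(-.13,0,.102),(80,76)),("l2",(-.13,0,.102),(127,76)),
 ("l1",(.1,.04,.08),(380,530)),("l2",(.1,.04,.08),(362,530))][:7]
def W(p,l): c,s=np.cos(p[2]),np.sin(p[2]); return [p[0]+c*l[0]-s*l[1],p[1]+s*l[0]+c*l[1],l[2]]
f=lambda p:np.concatenate([proj(n,W(p,l))-px(n,u) for n,l,u in obs])
r=least_squares(f,[.66,-.17,0.25]); print(r.x.round(4),r.fun.round(1)); np.save("loader.npy",r.x)
# inverse gauge x
Ri=lambda P:R.from_euler('z',-r.x[2]).apply(np.array(P)-[r.x[0],r.x[1],0])
for n,u in [("l1",(335,217)),("l2",(316,220)),("l1",(325,198)),("l2",(313,198))]:
    print(n,u,[Ri(onplane(K,E[n],px(n,u),z)).round(4)[:2] for z in(.056,.033)])
E
```

```text
hub [0.6764 0.199  0.055 ]
gripTop [0.5898 0.2395 0.0943]
nose [0.5706 0.2488 0.0387]
index [0.5664 0.1213 0.027 ]
rimA [ 0.6195  0.0743 -0.0056]
rimB [0.5838 0.3015 0.0104]
hub r 0.0 ang -3.142
gripTop r 0.0956 ang -0.437
nose r 0.1169 ang -0.44
index r 0.1347 ang 0.615
rimA r 0.1371 ang 1.143
rimB r 0.1381 ang -0.836
grip [ 0.5566 -0.2004  0.1019]
pointer [ 0.6985 -0.1119  0.0473]
bed-x+y [ 0.5656 -0.1199  0.0281]
boltNE [ 0.5821 -0.1264  0.0346]
gaugeHi [ 0.6279 -0.1144  0.0368]
gaugeLo [ 0.6161 -0.1184  0.0448]
hous-+ [ 0.732  -0.1029  0.0662]
hous+- [ 0.7885 -0.1814  0.0795]
[ 0.6817 -0.165   0.2741] [-0.1  0.4  0.3 -0.9 -1.5  0.   0.2  0.3  0.7  0.7  0.2 -0.1  0.2 -0. ]
l1 (335, 217) [array([-0.044 ,  0.0658]), array([-0.0377,  0.063 ])]
l2 (316, 220) [array([-0.0442,  0.0601]), array([-0.036 ,  0.0637])]
l1 (325, 198) [array([-0.0532,  0.064 ]), array([-0.0476,  0.0611])]
l2 (313, 198) [array([-0.0542,  0.0608]), array([-0.0467,  0.0645])]
```

Radii (95, 117 and 135 mm) and heights match the text. The lever is at -0.44 and the index at about +0.615. The gauge blade and its foot are ambiguous, so I'll take two closer views.

```bash
python3 - <<'E'
from h import *
bot.move_linear([.645,-.116,.14]); snap("g1",["gauge"])
bot.move_linear([.70,-.116,.14]); snap("g2",["gauge"])
print(bot.read_clock())
K=bot.calibration("wrist")["mtx"]; o=[]
for n in("g1","g2"):
    E=np.load(f"pics/{n}.npy"); c=E@[.6243,-.1157,.045,1]; v=K@c[:3]; u=(v[:2]/v[2]).astype(int); x,y=max(u[0]-33,0),max(u[1]-50,0); print(n,x,y)
    o.append(cv2.resize(cv2.imread(f"pics/{n}.png")[y:y+100,x:x+66],None,fx=6,fy=6,interpolation=cv2.INTER_CUBIC))
cv2.imwrite("pics/gz.png",np.hstack(o))
E
```

```text
g1 gauge [([245.1, 156.9, 24.1, 20.2], 0.62)]
g2 gauge [([244.7, 91.5, 22.2, 26.2], 0.69)]
8.3917
g1 226 119
g2 226 58
```

View pics/gz.png

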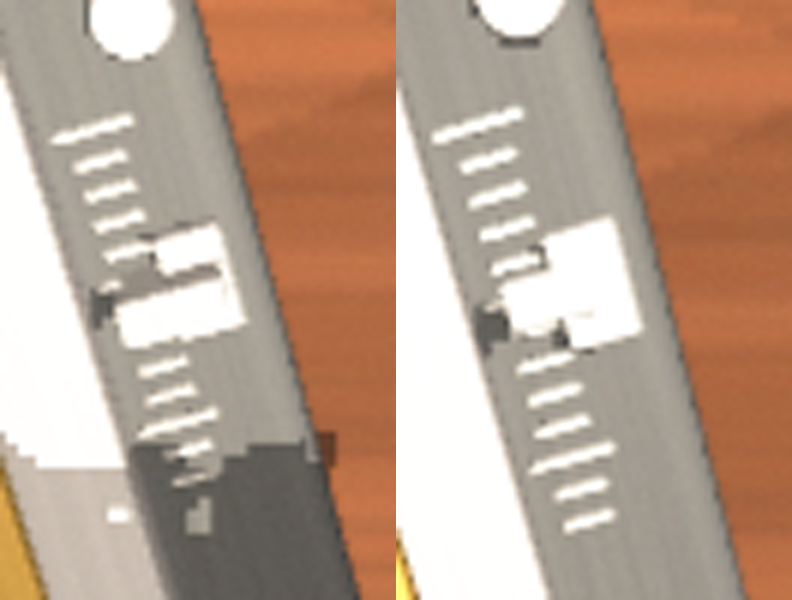

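```bash
python3 - <<'E'
from h import *
p=np.load("loader.npy");K=bot.calibration("wrist")["mtx"]
o={"g1":(226,119),"g2":(226,58)}
def loc(n,u,z):
    u=(np.array(o[n])+np.array(u)/6); P=onplane(K,np.load(f"pics/{n}.npy"),u,z); return (R.from_euler('z',-p[2]).apply(P-[p[0],p[1],0])*1000).round(1)[:2]
for n,u,z in [("g2",(216,215),.034),("g2",(149,240),.034),("g2",(246,328),.034),("g2",(174,348),.034),("g2",(196,283),.034),("g2",(112,310),.056),
 ("g1",(180,313),.056),("g1",(115,312),.056),("g1",(122,346),.056),("g1",(225,280),.056),("g1",(245,322),.056),("g1",(155,243),.034),("g1",(218,222),.034),("g1",(245,322),.034),
 ("g2",(8,82),.030),("g2",(123,117),.03),("g2",(215,450),.03),("g1",(92,124),.03),("g1",(178,424),.03),("g2",(80,125),.03),("g2",(175,460),.03)]: print(n,u,z,loc(n,u,z))
E
```

```text
g2 (216, 215) 0.034 [-53.2  68.9]
g2 (149, 240) 0.034 [-52.6  58.4]
g2 (246, 328) 0.034 [-36.6  69. ]
g2 (174, 348) 0.034 [-36.7  57.7]
g2 (196, 283) 0.034 [-44.8  63.5]
g2 (112, 310) 0.056 [-44.3  51.3]
g1 (180, 313) 0.056 [-43.9  60.3]
g1 (115, 312) 0.056 [-46.6  51.1]
g1 (122, 346) 0.056 [-41.4  50.7]
g1 (225, 280) 0.056 [-46.8  67.9]
g1 (245, 322) 0.056 [-40.   69.1]
g1 (155, 243) 0.034 [-51.1  58. ]
g1 (218, 222) 0.034 [-51.6  68.6]
g1 (245, 322) 0.034 [-34.8  68.4]
g2 (8, 82) 0.03 [-79.4  44.5]
g2 (123, 117) 0.03 [-70.3  59.4]
g2 (215, 450) 0.03 [-20.1  59.6]
g1 (92, 124) 0.03 [-71.3  53.4]
g1 (178, 424) 0.03 [-20.  53.]
g2 (80, 125) 0.03 [-70.9  53. ]
g2 (175, 460) 0.03 [-20.3  53.2]
```

The gauge blade is at loader x = -44.3 mm, and both views plus the -20/-70 mm scale marks agree, so the travel is about 74 mm. Now the lever.

```bash
python3 - <<'E'
from h import *
H=np.array([.6764,.199]); r=.0955
P=lambda a,z:[H[0]-r*np.cos(a),H[1]-r*np.sin(a),z]
a0,a1=-.438,.615
bot.set_gripper(0.55)
bot.move_linear([.66,0.05,.2],.3)
bot.move_pose(P(a0,.17),q(np.pi+a0))
print(bot.move_linear(P(a0,.056),.12,until_force=8))
bot.set_gripper(0.0,25); print("w",bot.read_gripper_width(),bot.read_finger_force(),bot.read_clock())
for a in np.linspace(a0,a1,8)[1:]:
    bot.move_linear(P(a,.056),.1,rotation=q(np.pi+a))
print(bot.read_ft_force(),bot.read_gripper_width(),bot.read_position())
bot.set_gripper(0.5); bot.move_linear(P(a1,.17),.2)
print(bot.read_clock())
bot.move_linear([.60,.16,.20],.2,rotation=q(np.pi)); snap("v1",["lever_nose","index"])
print(bot.read_clock())
cv2.imwrite("pics/v1z.png",cv2.resize(cv2.imread("pics/v1.png")[100:260,150:350],None,fx=3.5,fy=3.5,interpolation=cv2.INTER_CUBIC))
E
```

```text
False
w 0.19918068613488618 24.40330445766449 11.9083
[0.24638456 1.18515373 6.5977477 ] 0.20883227028056747 [0.59934128 0.14436449 0.05679836]
15.0917
v1 lever_nose [([109.7, 4.9, 42.9, 61.4], 0.38)]
v1 index [([212.2, 137.8, 25.5, 19.3], 0.66)]
16.0083
```

View pics/v1z.png

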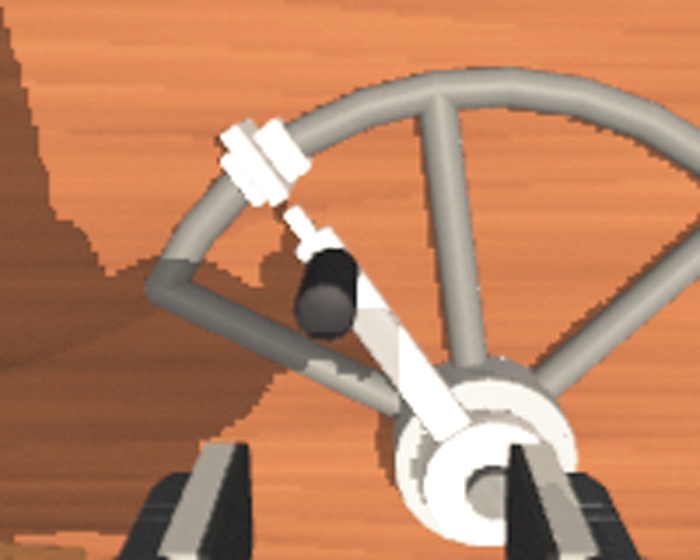

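```bash
python3 - <<'E'
from h import *
K=bot.calibration("wrist")["mtx"];E=np.load("pics/v1.npy"); H=np.array([.6764,.199])
for n,u,z in [("nose",(292,210),.039),("levermid",(325,242),.044),("foot",(267,162),.02),("foot",(267,162),.012),("bladeIn",(272,205),.036),("bladeOut",(228,132),.036),("hub",(492,492),.055)]:
    d=onplane(K,E,np.array([150,100])+np.array(u)/3.5,z)[:2]-H; print(n,z,np.hypot(*d).round(4),np.arctan2(-d[1],-d[0]).round(3))
E
```

```text
nose 0.039 0.1175 0.616
levermid 0.044 0.1033 0.583
foot 0.02 0.1341 0.62
foot 0.012 0.1338 0.63
bladeIn 0.036 0.1225 0.657
bladeOut 0.036 0.1499 0.631
hub 0.055 0.0012 0.227
```

The lever is at 0.61 and the index at about 0.62–0.63, so that step is done. Now the slide.

```bash
python3 - <<'E'
from h import *
p=np.load("loader.npy"); y=p[2]; g=np.array([p[0]-.13*np.cos(y),p[1]-.13*np.sin(y)]); d=-np.array([np.cos(y),np.sin(y)])
qq=q(y+np.pi/2)
bot.set_gripper(0.7)
bot.move_linear([.55,0,.2],.3)
bot.move_pose([*g,.18],qq)
print(bot.move_linear([*g,.064],.12,until_force=8))
bot.set_gripper(0.0,90); print("w",bot.read_gripper_width(),bot.read_finger_force(),bot.read_clock(),bot.read_position(),g,bot.read_ft_force())
t=g+d*.0743
bot.move_linear([*t,.064],.05); bot.wait(.3)
P=bot.read_position(); print(P,(P[:2]-g)@d,bot.read_ft_force(),bot.read_gripper_width(),bot.read_finger_force(),bot.read_clock())
o=[]
for c,b in(("top",(265,100)),("side",(270,180))):
    im=cv2.cvtColor(bot.camera(c),cv2.COLOR_RGB2BGR); cv2.imwrite(f"pics/{c}9.png",im)
    x,yy=b; o.append(cv2.resize(im[yy:yy+120,x:x+80],None,fx=5,fy=5,interpolation=cv2.INTER_CUBIC))
cv2.imwrite("pics/end.png",np.hstack(o))
E
```

```text
False
w 0.1494449720473338 87.97884821891785 19.5417 [ 0.556632   -0.20041036  0.06459822] [ 0.5565461  -0.20018416] [-0.9657792  -0.48022542  4.85031578]
[ 0.48937976 -0.21954946  0.06460427] 0.06990078958452024 [12.96633162  5.98826874 -1.9049434 ] 0.15274907586030345 87.84399390220642 21.475
```

View pics/end.png

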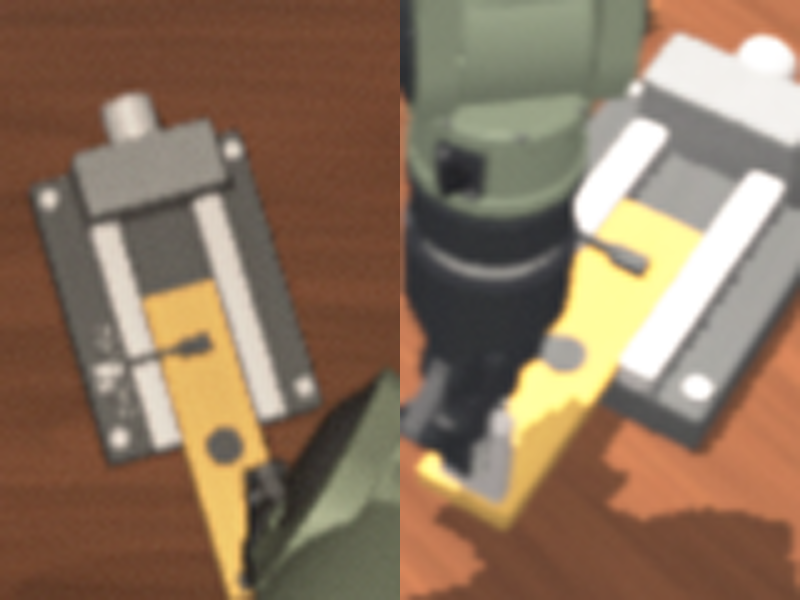

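The slide is held, but the arm gave way under the spring and reached only 69.9 mm. I'll command a bit more and check the travel by measuring the slide's motion in the side picture.

```bash
python3 - <<'E'
from h import *
p=np.load("loader.npy"); y=p[2]; g=np.array([.556632,-.20041]); d=-np.array([np.cos(y),np.sin(y)])
c=.0743+.0045
for i in range(3):
    bot.move_linear([*(g+d*c),.064],.03); bot.wait(.4)
    t=(np.array(bot.read_position())[:2]-g)@d; print(c,t)
    if abs(t-.0743)<.0007: break
    c+=.0743-t
print(bot.read_ft_force(),bot.read_gripper_width(),bot.read_finger_force(),bot.read_clock(),bot.read_joint_vel().round(4))
o=[]
for cam,b in(("top",(265,130)),("side",(300,190))):
    im=cv2.cvtColor(bot.camera(cam),cv2.COLOR_RGB2BGR); x,yy=b
    o.append(cv2.resize(im[yy:yy+70,x:x+50],None,fx=8,fy=8,interpolation=cv2.INTER_CUBIC))
    K,E=bot.calibration(cam)["mtx"],ext(cam)
    for n,l in [("ptr",(.03-t,.047,.05)),("bladetop",(-.0443,.06,.056)),("slidehole?",(0,0,.046))]:
        w=[p[0]+np.cos(y)*l[0]-np.sin(y)*l[1],p[1]+np.sin(y)*l[0]+np.cos(y)*l[1],l[2]]
        v=K@(E@[*w,1])[:3]; print(cam,n,((v[:2]/v[2]-b)*8).round(0))
cv2.imwrite("pics/end2.png",np.hstack(o))
E
```

```text
0.07880000000000001 0.07429944429361184
[13.56721716  5.58464762 -1.54067592] 0.14963633902626386 88.24340343475342 22.275 [ 0.0014 -0.0015  0.0012  0.001  -0.0004  0.0009]
top ptr [202. 346.]
top bladetop [173. 352.]
top slidehole? [279. 218.]
side ptr [ -8. 271.]
side bladetop [-41. 244.]
side slidehole? [175. 255.]
```

View pics/end2.png

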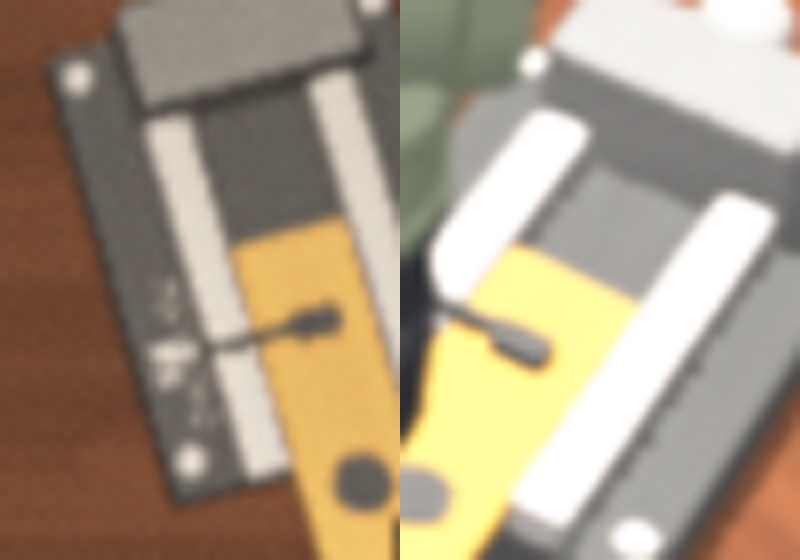

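In the top view the pointer end at (207,350) lines up with the blade at (174,354). That is within about 1–2 mm and agrees with the TCP travel of 74.3 mm, so I'm handing in.

```bash
python3 - <<'E'
from cell import bot
print(bot.close_job())
E
```

```text
the job is handed in; nothing more can be done
None
```

I handed the job in with the lever about 0.02 rad off the index block and the slide held by its grip at 74.3 mm, its pointer within about 2 mm of the gauge blade; the hand-in call did not report a verdict.

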